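# Push the level into its slot in the block base

## Robot

A 7-joint arm with a two-finger parallel gripper is mounted at the origin on the work surface. World frame = base frame: x ahead of the robot, y to its left, z up, the work surface at z = 0. Lengths are in m, angles in rad, forces in N, time in s.
With the tool pointing down it reaches from about 0.4 to 0.85 m from the base axis. Payload 4.5 kg.
Tool frame: the origin (TCP) lies between the finger pads; the fingertips stand 11 mm ahead of it and the grasp point (between the pads) lies 8 mm behind it; z points along the fingers, y is the direction in which the jaws open and shut (so a half turn about z gives the same grasp; the last joint's range is limited). The gripper opens to 88 mm and grips with 3 to 60 N. Pads are 18 mm wide; open, the fingers measure 123 mm over their backs; the gripper's body (75 mm by 187 mm) begins 45 mm behind the grasp point.
Start: joints at [1.148, 0.689, -0.195, 1.565, 0.157, 0.902, -0.215], TCP at [0.276, -0.561, 0.25] pointing down, gripper open.
Joint ranges: [-3.01, 3.01], [-0.46, 2.08], [-1.47, 1.51], [0.13, 2.56], [-1, 4.14], [0.04, 2.09], [-2.66, 2.66]. Speed limits (rad/s): [2.57, 2.57, 3.14, 3.14, 3.14, 3.14, 3.14].

## Interface

Orientations are given as a unit quaternion [w, x, y, z].
In Python, from cell import bot gives the robot as it stands. Calls block until the motion is done:
- bot.goto(position, orientation): joint-space move of the TCP to a pose.
- bot.move_straight(position, v=0.15, ori=None): straight line of the TCP; ori=None keeps the orientation; v is the mean speed in m/s.
- bot.move_joints(angles): joint-space move.
- bot.gripper_to(opening): opening from 0.0 (shut) to 1.0 (fully open); the grip force is fixed at half the most; returns when the fingers have stopped.
- bot.pause(seconds).
- bot.inverse_kinematics(position, orientation): joint angles nearest the present ones, or None.
- bot.state(): the state.
- bot.camera(name): name is "side" or "top" or "wrist"; returns a dict with "image" (480x640x3 uint8, red, green, blue), "intrinsics" (3x3 intrinsics, pixels), "k1" (the pictures are not rectified: a ray, as slopes to the right and down, at radius r is drawn at 1 + k1 r^2 times it, then the intrinsics apply), "R" (3x3) and "t" (3): a world point X has camera coordinates R X + t. Camera axes: x right, y down, z forward; pixel columns grow to the right and rows downward; lengths in m; the calibration is good to about 2 mm. A picture is of the moment at which its call begins. There is no depth.
A pose or a line that the arm cannot do raises bot.MotionError and nothing moves.
- bot.finish_job(): hands the job in, once; it reports no verdict.
Trained networks look in the newest picture that a camera, given by its name, has taken for a name from the list of things; names that differ only in an ending like _2 or _b are one class to them, and where a whole thing is asked for, a point or a joint stands for the part that bears it (a point fixed in the world has none). Each returns a list of dicts, best first, with "confidence" (0 to 1); they miss things now and then, are a little off and sometimes report something else, mostly with a low value. They report only what shows in the picture. A call takes as long as a camera call. They do not tell look-alikes from the thing itself.
- bot.find_in(camera, thing): "rect" ([left, top, right, bottom] in pixels, round what is visible of it).
The state is a dict: "t": time; "q": joint angles; "qvel": joint speeds; "joint_torque": joint torques, N m; "tool_pos": TCP position; "eef_rot": TCP orientation; "force": force on the tool from outside, world axes, zero at the start; "wrist_torque": the same for the moment, N m; "width": opening from 0.0 (shut) to 1.0 (fully open).
Only numpy, scipy, OpenCV 4.12 (cv2) and the standard library are available. Lean on these libraries where they do the work, as an engineer would, in place of code of your own. Each camera call takes 0.05 s, during which the arm holds its last target. There are 200 camera calls.

## Task

Put the black level away: push it lengthwise along the bench into the slot between the two concrete blocks under the drawer units, until its near end is flush with the open end of the slot. Slide it only, never lifting or tipping it, and leave the drawer, the hammer, the clamp, the socket and the jar where they are.

Things in the scene. Friction and masses are not known exactly. Their poses are not given: they have to be found in the camera images.
- base: Fixed: two concrete blocks, each 160 mm wide, 460 long, 45 high, side by side on the bench, a straight 52 mm wide slot between them. Origin: on the bench, mid-slot, in the plane of the block ends (the slot's open end). The slot runs along +y from there; x is across it (walls at -26 and +26 mm), z up. Place and heading vary. Drawer units (below) stand across both blocks from y = 185 mm on.
- level_mid (a point): Black plastic level lying flat, loose, before the slot: a plain bar 160 mm long (its x), 44 wide (y), 22 high (z, up), three pale vial windows on top; about 0.25 kg. The point is its very centre, 11 mm above the bench: end faces 80 mm away along x, long sides 22 mm along y. Either end may go in first. Flush in the slot, the point is 80 mm along the base's +y from the origin.
- level: The same level, origin at the centre of its underside.
- hammer_mid (a point): Steel tack hammer with a wooden handle lying on the bench, 220 mm long, 22 mm high, to be left alone; point half-way along the handle, 11 mm above the bench; the head lies 98 mm along its x axis and is 106 mm across.
- clamp_mid (a point): Small green plastic spring clamp lying flat on top of the block nearer the robot, about 100 mm long, 60 mm across the handles, 21 mm high, to be left alone; point at its pivot, 10 mm above the block.
- socket_mid (a point): Chrome socket standing on the bench behind the level's outer end, 25 mm in diameter, 32 mm tall, to be left alone; point at its centre.
- jar_mid (a point): Small glass jar with a steel screw-top lid standing on top of the block farther from the robot, 48 mm in diameter, 62 mm tall, to be left alone; point at its centre.
- drawer_pull (a point): Pull of the open top drawer, to be left alone, about 0.22 m above the bench on the far side of the two stacked charcoal plastic drawer units. The units together are 300 mm along the base's x (centred on the slot), 270 mm along its y (185 to 455 mm) and 210 mm tall on the blocks.
Mind the look-alikes: they are no part of the job. Of the things that look like the level, take the one that is farthest from the robot's base at the start.

How it is judged:
On the way:
1. the leading end of the level is between the blocks, pointing along the slot (y of level_mid in the frame of base above -0.06 m and x of level_mid in the frame of base between -0.015 and 0.015 m and angle between the x axis of level_mid and the y axis of base, either way round below 0.12 rad and height (world z) of level_mid below 0.016 m), for 0.1 s.
At the end, for the whole second after the job is handed in: The level lies flat and at rest on the bench lengthwise in the slot, its near end flush with the open end of the slot within 12 mm either way (y of level_mid in the frame of base between 0.068 and 0.092 m and x of level_mid in the frame of base between -0.012 and 0.012 m and angle between the x axis of level_mid and the y axis of base, either way round below 0.1 rad and height (world z) of level_mid below 0.016 m and angle between level_mid's own z axis and vertical below 0.06 rad and linear speed of level below 0.01 m/s); the robot touches nothing.
It fails at once if the level is lifted or tipped (height (world z) of level_mid above 0.02 m or angle between level_mid's own z axis and vertical above 0.15 rad).
It fails at once if the hammer, clamp, socket, jar or open drawer is moved more than 20 mm (distance of any of hammer_mid, clamp_mid, socket_mid, jar_mid, drawer_pull from where it was at the start of the episode above 0.02 m).
It also fails if it takes over 67 s, if anything falls off the work surface, if the arm or the gripper's body presses on something with over 40 N, if the wrist force passes 120 N, or if a joint passes its speed limit or range.

## Working session

There is one attempt and no reset: what is moved stays moved. The work goes in short steps, each a Python script; the robot and the scene stay as the last script left them, time stands still between calls to the robot, and variables do not carry over. Pictures are saved under pics/ and viewed, about 8 in all and at most 12, crops included, and the job is handed in when it is done.

```bash
mkdir -p pics; ls; cat > h.py <<'E'
import numpy as np, cv2
from cell import bot
def cam(n,save=None):
    c=bot.camera(n)
    if save: cv2.imwrite('pics/'+save,c['image'][:,:,::-1])
    return c
def ray(c,px):
    K=c['intrinsics']; d=np.linalg.inv(K)@np.array([px[0],px[1],1.]); xd=d[:2]; x=xd.copy()
    for _ in range(20): x=xd/(1+c['k1']*(x@x))
    r=c['R'].T@np.array([x[0],x[1],1.]); o=-c['R'].T@c['t']
    return o,r
def onz(c,px,z):
    o,r=ray(c,px); return o+r*(z-o[2])/r[2]
def proj(c,X):
    p=c['R']@np.asarray(X,float)+c['t']; s=p[:2]/p[2]; s=s*(1+c['k1']*(s@s)); return (c['intrinsics']@np.array([*s,1]))[:2]
E
python3 - <<'E'
from h import *
for n in ['top','side']:
    c=cam(n,n+'1.png'); print(n,'campos',(-c['R'].T@c['t']).round(3),c['k1'])
    for t,z in [('level',.022),('base',.045),('hammer_mid',.011),('clamp_mid',.055),('socket_mid',.016),('jar_mid',.076),('drawer_pull',.22)]:
        for d in bot.find_in(n,t)[:3]:
            r=d['rect']; print(t,round(d['confidence'],2),np.round(r),onz(c,[(r[0]+r[2])/2,(r[1]+r[3])/2],z).round(3))
s=bot.state(); print(s['t'],s['tool_pos'],s['eef_rot'],s['force'])
E
```

```text
pics
top campos [0.376 0.058 1.218] -0.03417031479517351
level 0.89 [356. 288. 392. 354.] [ 0.316 -0.131  0.022]
level 0.8 [311. 240. 380. 262.] [ 0.488 -0.062  0.022]
level 0.55 [428. 332. 490. 387.] [ 0.222 -0.339  0.022]
base 0.72 [ 57.  98. 290. 325.] [0.58  0.356 0.045]
hammer_mid 0.58 [324. 147. 409. 187.] [ 0.704 -0.119  0.011]
clamp_mid 0.8 [219. 280. 262. 305.] [0.385 0.19  0.055]
socket_mid 0.65 [416. 285. 424. 292.] [ 0.394 -0.248  0.016]
jar_mid 0.79 [220. 186. 247. 212.] [0.605 0.208 0.076]
drawer_pull 0.61 [ 73.  99. 202. 168.] [0.715 0.394 0.22 ]
side campos [-0.111  0.655  0.962] -0.038607489326450736
level 0.73 [376. 256. 434. 286.] [ 0.311 -0.123  0.022]
level 0.64 [443. 237. 490. 259.] [ 0.227 -0.327  0.022]
base 0.66 [ 91. 209. 362. 440.] [0.528 0.357 0.045]
hammer_mid 0.73 [284. 192. 340. 230.] [ 0.712 -0.146  0.011]
clamp_mid 0.85 [301. 296. 327. 322.] [0.393 0.175 0.055]
drawer_pull 0.76 [ 94. 207. 209. 292.] [0.723 0.404 0.22 ]
0.8 [ 0.27573923 -0.5609104   0.24975342] [4.35615410e-05 9.74028150e-01 2.26426942e-01 3.41528833e-05] [-0.20440255 -0.19621799  0.20571138]
```

View pics/top1.png

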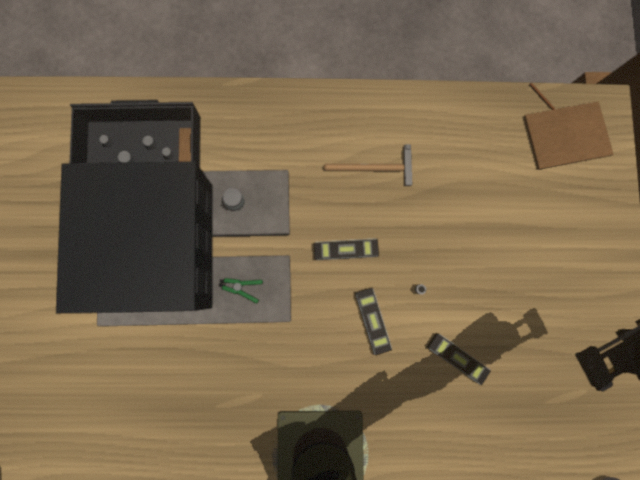

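View pics/side1.png

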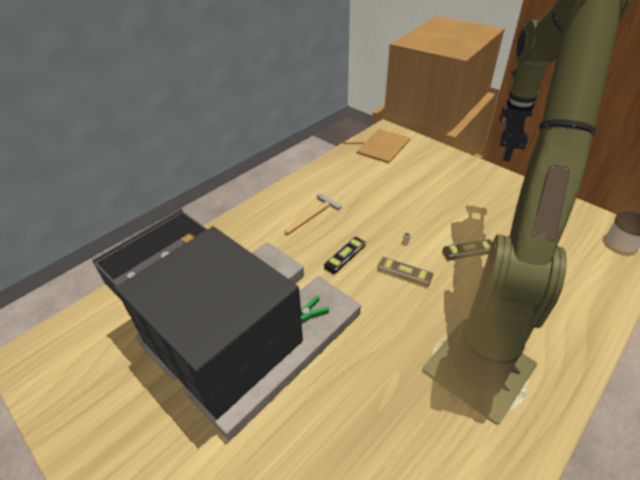

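The top picture shows the far level at about (346, 249), lined up before the slot mouth at about (290, 246). The two look-alikes are at (373, 321) and (458, 358), both nearer the base. The socket is at (419, 289), the hammer above at (370, 167), the clamp at (240, 288) and the jar at (232, 199). The side picture agrees, so I'm moving above the level for a close look.

```bash
python3 - <<'E'
from h import *
c=cam('top')
for p in [(291,256),(289.5,235.5),(213,256),(214,236)]: print(p,onz(c,p,.045).round(4))
q0=bot.state()['q']
best=None
for s in (1,-1):
    q=np.array([0,.7071068,s*.7071068,0])
    for X in ([.49,-.10,.30],[.49,-.1,.014],[.49,.03,.014]):
        j=bot.inverse_kinematics(X,q); print(s,X,None if j is None else np.round(j,2))
q=[0,.7071068,.7071068,0]
bot.goto([.49,-.08,.30],q)
c=cam('wrist','w1.png'); print('campos',(-c['R'].T@c['t']).round(3),c['R'].round(2)); print(bot.state()['t'])
for t in ('level','base'):
    for d in bot.find_in('wrist',t)[:3]: print(t,d['confidence'],np.round(d['rect']))
E
```

```text
(291, 256) [0.4726 0.0713 0.045 ]
(289.5, 235.5) [0.5224 0.0751 0.045 ]
(213, 256) [0.4722 0.2585 0.045 ]
(214, 236) [0.5206 0.2572 0.045 ]
1 [0.49, -0.1, 0.3] [ 0.45  0.49 -0.52  1.86  0.31  0.87 -0.23]
1 [0.49, -0.1, 0.014] [ 0.17  0.95 -0.09  2.07  0.58  0.14 -0.46]
1 [0.49, 0.03, 0.014] [-0.12  0.95 -0.05  2.1   0.45  0.1  -0.61]
-1 [0.49, -0.1, 0.3] [-0.24  0.51  0.56  1.89 -0.36  0.84 -2.64]
-1 [0.49, -0.1, 0.014] [ 0.04  0.96  0.11  2.08 -0.75  0.14 -2.29]
-1 [0.49, 0.03, 0.014] [-0.23  0.96  0.13  2.11 -0.95  0.13 -2.36]
campos [ 0.491 -0.003  0.435] [[ 1.   -0.   -0.  ]
 [-0.   -0.95  0.3 ]
 [-0.   -0.3  -0.95]]
2.8167
level 0.78 [292.  87. 344. 250.]
level 0.68 [ 85. 194. 233. 276.]
base 0.93 [117.   4. 550.  32.]
```

View pics/w1.png

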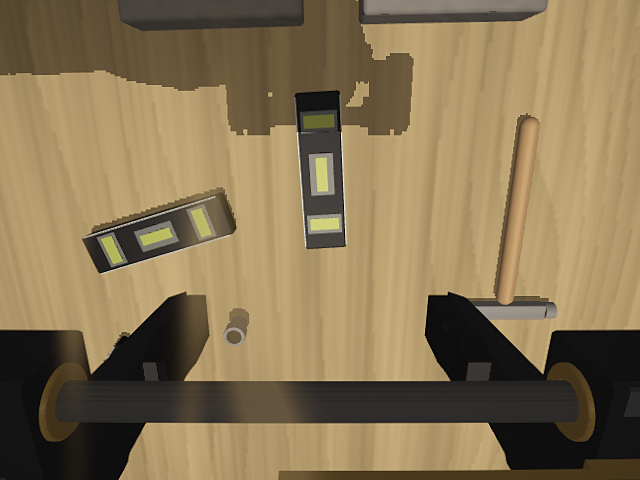

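The wrist picture shows the level at columns 295–346 and rows 92–249, slightly turned. The block fronts are at the top, with the slot between columns about 303 and 360. The look-alike is on the left and the hammer on the right. I'll take another wrist view nearer the slot.

```bash
python3 - <<'E'
from h import *
q=[0,.7071068,.7071068,0]
c=cam('wrist')
P=np.array([onz(c,p,.022) for p in [(295,94),(339,92),(346,246),(306,249)]])
print(P.round(4)); print('mid',P.mean(0).round(4),'L',np.linalg.norm(P[0]-P[3]),np.linalg.norm(P[1]-P[2]),'W',np.linalg.norm(P[0]-P[1]))
d=(P[0]+P[1]-P[2]-P[3]); print('heading',np.arctan2(d[1],d[0])-np.pi/2)
bot.move_straight([.49,.03,.30])
c=cam('wrist'); im=c['image'][:,:,::-1]
cv2.imwrite('pics/w2.png',im)
np.save('pics/w2.npy',{k:np.asarray(v) for k,v in c.items()},allow_pickle=True)
E
```

```text
[[ 0.4696  0.0115  0.022 ]
 [ 0.5118  0.0132  0.022 ]
 [ 0.5215 -0.1428  0.022 ]
 [ 0.4785 -0.1461  0.022 ]]
mid [ 0.4953 -0.066   0.022 ] L 0.15786036045277677 0.15630701032843555 W 0.04228489133608746
heading 0.05904556248699122
```

View pics/w2.png

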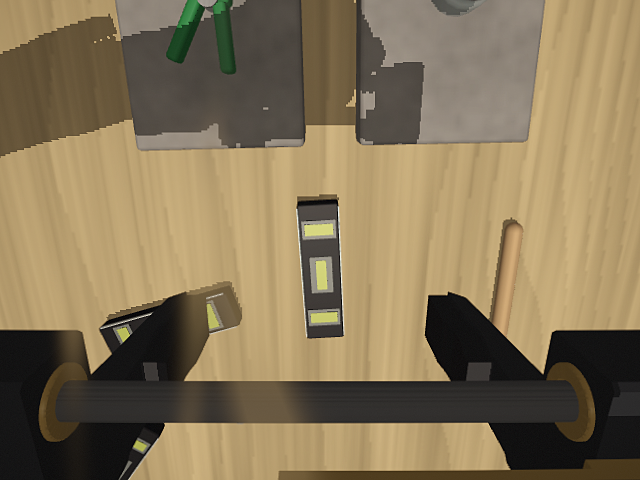

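The picture shows the block fronts at rows about 135–148, with slot edges at columns about 304 and 357. The level is at (320, 268). I'll enlarge the mouth.

```bash
python3 - <<'E'
import cv2
im=cv2.imread('pics/w2.png')[0:160,260:400]
im=cv2.convertScaleAbs(im,alpha=1.8,beta=10)
cv2.imwrite('pics/w2c.png',cv2.resize(im,None,fx=3.6,fy=3.6,interpolation=cv2.INTER_CUBIC))
E
```

```text
(no output)
```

View pics/w2c.png

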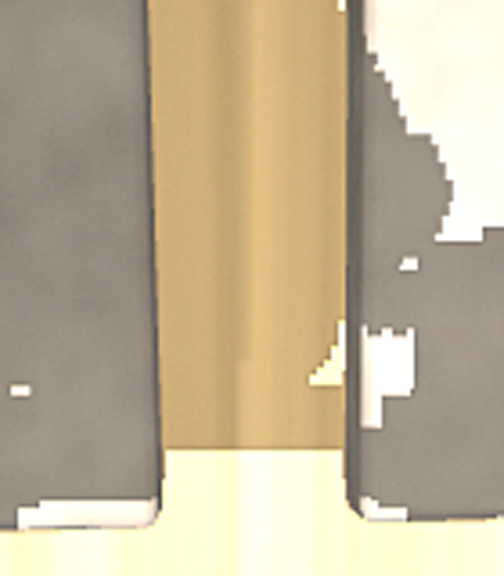

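```bash
python3 - <<'E'
from h import *
c=np.load('pics/w2.npy',allow_pickle=True).item()
print('cam',(-c['R'].T@c['t']).round(4))
f=lambda x,y:(260+x/3.6,y/3.6)
for n,p,z in [('Lfront',f(120,527),.044),('Rfront',f(420,519),.044),('Louter',(140,150),.044),('Router',(525,141),.044),
  ('Lwall near',f(161,470),.043),('Lwall far',f(149,5),.043),('Rwall near bot',f(345,460),0),('Rwall far bot',f(347,20),0),('Rwall near top',f(361,460),.043),('Rwall far top',f(363,20),.043)]:
    print(n,np.round(p,1),onz(c,p,z).round(4))
P=np.array([onz(c,p,.022) for p in [(298,204),(338.5,203),(343,336),(307,337.5)]]); print(P.round(4),P.mean(0))
t=bot.camera('top'); 
for X in ([.495,-.066,.022],[.472,.07,.045],[.523,.073,.045]): print(proj(t,X))
E
```

```text
cam [0.4905 0.1073 0.4349]
Lfront [293.3 146.4] [0.4682 0.0737 0.044 ]
Rfront [376.7 144.2] [0.5468 0.0757 0.044 ]
Louter [140 150] [0.3226 0.071  0.044 ]
Router [525 141] [0.6868 0.0786 0.044 ]
Lwall near [304.7 130.6] [0.4791 0.0881 0.043 ]
Lwall far [301.4   1.4] [0.4774 0.1958 0.043 ]
Rwall near bot [355.8 127.8] [0.5308 0.0887 0.    ]
Rwall far bot [356.4   5.6] [0.5284 0.2019 0.    ]
Rwall near top [360.3 127.8] [0.531  0.0906 0.043 ]
Rwall far top [360.8   5.6] [0.5285 0.1925 0.043 ]
[[ 0.4707  0.0131  0.022 ]
 [ 0.5128  0.0141  0.022 ]
 [ 0.5203 -0.1432  0.022 ]
 [ 0.4785 -0.1451  0.022 ]] [ 0.49556309 -0.06526172  0.022     ]
[346.69963565 247.87397877]
[291.52575629 256.26789145]
[290.38160778 235.27603512]
```

Both measurements check out: the slot comes out 51.9 mm wide, with its mouth at (.5053, .0748) and heading +0.020 rad. The level comes out 158 x 42 mm, with heading +0.048. Next I'll grip near its outer end, slide it to just before the mouth and look.

```bash
cat >> h.py <<'E'
O=np.array([.5053,.0748]); H=.020
def Q(h): a=np.pi/2+h; return [0,np.cos(a/2),np.sin(a/2),0]
def S(s,x=0): return O+s*np.array([-np.sin(H),np.cos(H)])+x*np.array([np.cos(H),np.sin(H)])
E
python3 - <<'E'
from h import *
g=[.4986,-.128]
bot.goto([*g,.12],Q(.048)); bot.move_straight([*g,.015],v=.1)
s=bot.state(); print(s['tool_pos'],s['force'])
bot.gripper_to(0.0); s=bot.state(); print(s['width']*88,s['tool_pos'],s['force'])
bot.move_straight([*S(-.154),.015],v=.05,ori=Q(H))
s=bot.state(); print(s['t'],s['tool_pos'],s['force'],S(-.154))
c=cam('wrist','w3.png'); np.save('pics/w3.npy',{k:np.asarray(v) for k,v in c.items()},allow_pickle=True)
E
```

```text
[ 0.4989402  -0.12805416  0.0154809 ] [-0.45312498 -0.57305367 -0.23661969]
43.72057485869247 [ 0.49852668 -0.1280298   0.01501097] [-0.79848352  0.10724549  1.24465338]
7.9833 [ 0.50847316 -0.07844699  0.0150227 ] [-0.26418442 -0.45450412  3.07980502] [ 0.50837979 -0.0791692 ]
```

View pics/w3.png

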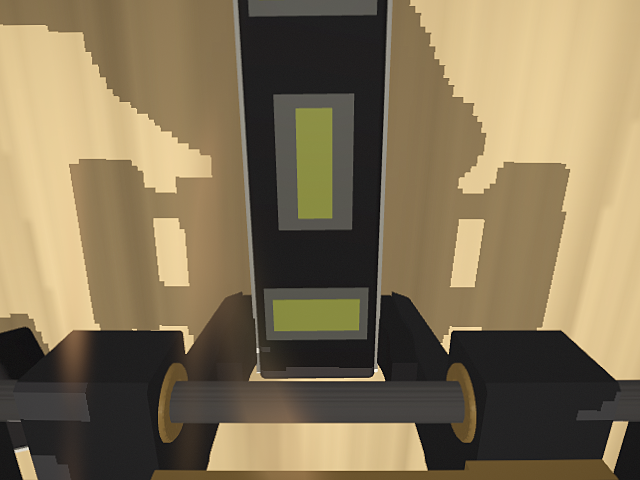

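The level is held squarely between the fingers, with its near end at row about 375 and the centre line at column about 315. The mouth is out of view, so I'll check with the top camera numerically and with a crop.

```bash
python3 - <<'E'
from h import *
c=np.load('pics/w3.npy',allow_pickle=True).item()
L=[onz(c,p,.022) for p in [(239,60),(259,372)]]; R=[onz(c,p,.022) for p in [(388,60),(374,374)]]
for a in (L,R): print(np.round(a,4), np.arctan2(a[1][0]-a[0][0],a[0][1]-a[1][1]))
m=(L[1]+R[1])/2; d=m[:2]-O
print('near end local s,x',d@(S(1)-O),d@(S(0,1)-O))
t=cam('top'); im=t['image'][:,:,::-1][195:305,210:370]
cv2.imwrite('pics/t3.png',cv2.resize(cv2.convertScaleAbs(im,alpha=1.6,beta=10),None,fx=5,fy=5,interpolation=cv2.INTER_CUBIC))
for n,X in [('mouthL',[*S(0,-.026),.045]),('mouthR',[*S(0,.026),.045]),('ldL',[*S(-.01,-.022),.022]),('ldR',[*S(-.01,.022),.022])]: print(n,((proj(t,X)-[210,195])*5).round(0))
E
```

```text
[[ 0.4843  0.0132  0.022 ]
 [ 0.4877 -0.0933  0.022 ]] 0.03182076996650605
[[ 0.5277  0.0141  0.022 ]
 [ 0.5304 -0.0934  0.022 ]] 0.024549227267913386
near end local s,x -0.1681777192767715 0.00034318423704824503
mouthL [399. 291.]
mouthR [397. 184.]
ldL [420. 287.]
ldR [418. 198.]
```

View pics/t3.png

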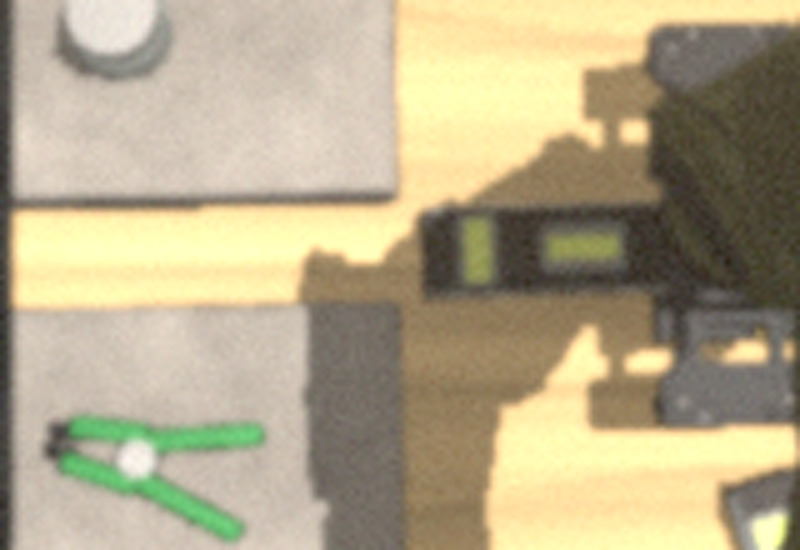

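In the top view the level (rows 208–297) is centred on the slot (edges at rows about 193 and 303). All of it is shifted equally from my prediction, so the relative fit is right. I'll slide it in.

```bash
python3 - <<'E'
from h import *
for s in (-.13,-.10,-.07,-.04,-.021):
    bot.move_straight([*S(s),.015],v=.04,ori=Q(H)); st=bot.state(); print(s,st['force'].round(1) if hasattr(st['force'],'round') else st['force'],np.round(st['tool_pos'],4))
    if np.abs(st['force'][:2]).max()>15: print('stop'); break
c=cam('wrist','w4.png'); np.save('pics/w4.npy',{k:np.asarray(v) for k,v in c.items()},allow_pickle=True); print(st['t'])
E
```

```text
-0.13 [-0.8  1.4  2. ] [ 0.508  -0.0537  0.015 ]
-0.1 [-1.3 -0.1  2.8] [ 0.5073 -0.0241  0.015 ]
-0.07 [-0.7  1.   2.7] [0.5067 0.0059 0.015 ]
-0.04 [ 0.5 -0.2  3.7] [0.5061 0.0359 0.015 ]
-0.021 [ 0.1 -1.1  3.5] [0.5058 0.0547 0.015 ]
12.1583
```

View pics/w4.png

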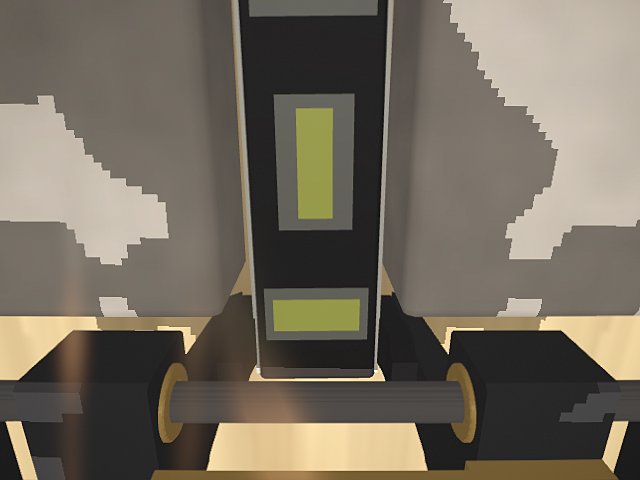

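The level has slid straight in, with small forces. The block fronts are at row about 316 and the near end at row 375 is still outside. Now I'll release, back off, close the fingers and push the end.

```bash
python3 - <<'E'
from h import *
c=np.load('pics/w4.npy',allow_pickle=True).item()
O_,N=S(0),S(1)-O
for p,z in [((120,316),.044),((520,316),.044),((316,374),.022)]: X=onz(c,p,z); print(p,X.round(4),'s',round((X[:2]-O)@N,4))
bot.gripper_to(1.0)
bot.move_straight([*S(-.07),.015],v=.08,ori=Q(H))
bot.gripper_to(0.0); print(bot.state()['width'],bot.state()['force'])
for s in (-.04,-.03,-.02,-.014):
    bot.move_straight([*S(s),.015],v=.04,ori=Q(H)); st=bot.state(); print(s,np.round(st['force'],1),np.round(st['tool_pos'],4))
    if np.abs(st['force'][:2]).max()>20: break
c=cam('wrist','w5.png'); np.save('pics/w5.npy',{k:np.asarray(v) for k,v in c.items()},allow_pickle=True); print(st['t'])
E
```

```text
(120, 316) [0.4479 0.0741 0.044 ] s 0.0005
(520, 316) [0.5654 0.0765 0.044 ] s 0.0005
(316, 374) [0.5061 0.0394 0.022 ] s -0.0354
0.00473491317378882 [-0.48159044 -0.44913158  0.12118481]
-0.04 [ 0.2  0.6 -0.1] [0.5062 0.0352 0.015 ]
-0.03 [ 0.6  0.4 -0.3] [0.506  0.0459 0.015 ]
-0.02 [-0.3 -0.   1. ] [0.5058 0.0558 0.015 ]
-0.014 [ 0.2  0.5 -0.1] [0.5057 0.0616 0.015 ]
17.05
```

View pics/w5.png

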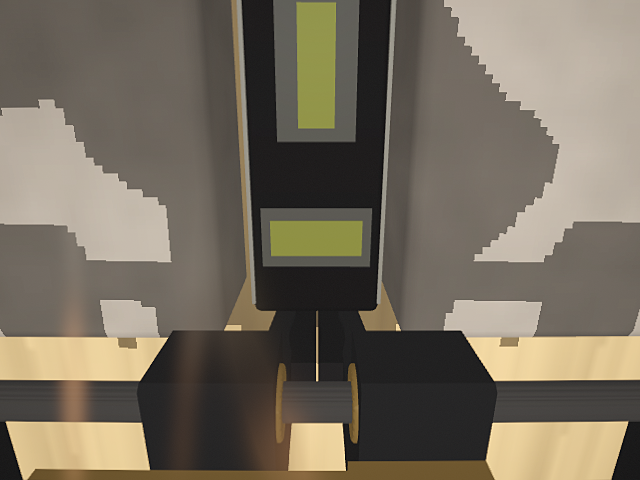

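The near end is at row about 309 and the block fronts at row 336. The fingers touch the end face centrally. Next: compute the remaining gap, finish the push and check.

```bash
python3 - <<'E'
from h import *
N=S(1)-O
c=np.load('pics/w5.npy',allow_pickle=True).item()
def rep(c,pts):
    for p,z in pts: X=onz(c,p,z); print(p,X.round(4),'s',round((X[:2]-O)@N,4),'x',round((X[:2]-O)@(S(0,1)-O),4))
rep(c,[((60,336),.044),((580,336),.044),((257,308),.022),((377,308),.022)])
E
```

```text
(60, 336) [0.4288 0.0739 0.044 ] s 0.0006 x -0.0765
(580, 336) [0.5846 0.077  0.044 ] s 0.0006 x 0.0794
(257, 308) [0.4848 0.0731 0.022 ] s -0.0013 x -0.0205
(377, 308) [0.5269 0.0739 0.022 ] s -0.0013 x 0.0216
```

It is within 2 mm of flush. I'll nudge it 1.5 mm, back away and verify.

```bash
python3 - <<'E'
from h import *
bot.move_straight([*S(-.0125),.015],v=.02,ori=Q(H)); print(np.round(bot.state()['force'],1))
bot.move_straight([*S(-.05),.015],v=.08,ori=Q(H))
bot.move_straight([*S(-.05),.2],v=.15,ori=Q(H))
c=cam('wrist','w6.png'); np.save('pics/w6.npy',{k:np.asarray(v) for k,v in c.items()},allow_pickle=True)
s=bot.state(); print(s['t'],np.round(s['force'],1))
t=cam('top','t6.png')
for n,z in [('hammer_mid',.011),('clamp_mid',.055),('socket_mid',.016),('jar_mid',.076),('drawer_pull',.22)]:
    for d in bot.find_in('top',n)[:1]:
        r=d['rect']; print(n,round(d['confidence'],2),np.round(r),onz(t,[(r[0]+r[2])/2,(r[1]+r[3])/2],z).round(3))
E
```

```text
[ 0.2 -1.2 -0.5]
19.4 [ 0.5 -1.1 -0.9]
hammer_mid 0.59 [322. 148. 412. 186.] [ 0.703 -0.121  0.011]
clamp_mid 0.86 [220. 277. 261. 304.] [0.389 0.19  0.055]
jar_mid 0.69 [222. 186. 246. 213.] [0.605 0.207 0.076]
drawer_pull 0.81 [ 72. 102. 200. 167.] [0.714 0.397 0.22 ]
```

View pics/w6.png

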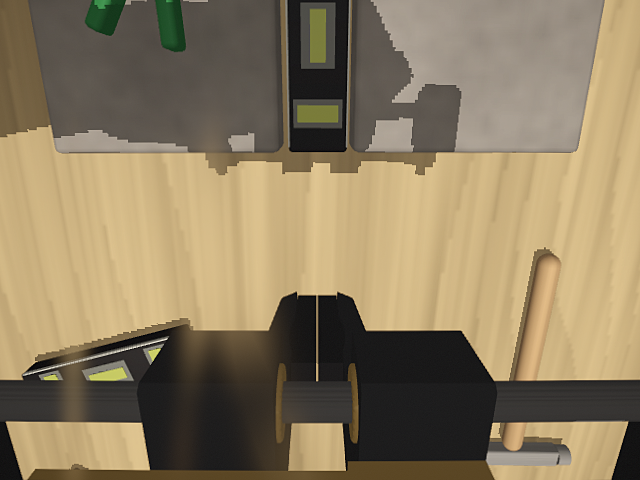

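```bash
python3 - <<'E'
from h import *
c=np.load('pics/w6.npy',allow_pickle=True).item(); N=S(1)-O
for p,z in [((150,152.5),.044),((480,152.5),.044),((290,151.5),.022),((347,151),.022),((288.5,20),.022),((347.5,20),.022)]:
    X=onz(c,p,z); print(p,'s',round((X[:2]-O)@N,4),'x',round((X[:2]-O)@(S(0,1)-O),4))
bot.finish_job()
E
```

```text
(150, 152.5) s -0.0005 x -0.1182
(480, 152.5) s -0.0006 x 0.1148
(290, 151.5) s -0.0022 x -0.0207
(347, 151) s -0.0018 x 0.0225
(288.5, 20) s 0.0875 x -0.02
(347.5, 20) s 0.0875 x 0.0209
the job is handed in; nothing more can be done
```

The black level is in the slot, about 1.5 mm short of flush, and I handed the job in at about 19.4 s (limit 67 s). It was the farthest of the three look-alikes. I gripped it near its outer end, lined it up with the slot and slid most of it in. Then I let go and pushed the end face with closed fingers until it was flush.

**Last checks on the level:**
- **End position:** the near end measured about 1.5 mm outside the block fronts; 12 mm is allowed either way.
- **Sideways and angle:** it is centred within about 1 mm and parallel to the slot within about 0.01 rad.
- **Forces:** every wrist force I read during the slide and push was under 4 N. The gripper ended about 0.2 m above the bench, clear of everything.

**Things to leave alone:** the hammer, clamp, jar and drawer were all found again within about 4 mm of where they started.

**Not confirmed or disagreeing:**
- **Socket:** the network did not find it in the final top picture. The arm never came near it, but I have no measurement to prove it stayed put.
- **Top camera:** it disagreed with my wrist-camera positions by about 5 mm, the same amount for slot and level, so the fit between them was not affected.

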